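Close the three-part ear mould on its locating pin

TASK

Square up the three loose stone sections of the ear mould by sliding them fully home against both fences of the closing jig, so that their holes line up. Then take the long red-headed locating pin from the rack, pass it down through all three sections and press it past the spring plunger in the jig until its collar sits flush on the cap section, and let go, leaving everything else where it stands. Dental stone chips easily: never press on the sections, directly or through the pin, harder than about 15 N.

Things in the scene. Friction and masses are not known exactly. Their poses are not given: they have to be found in the camera images.
- jig: Blue fixed foot of the closing jig, 156 x 130 x 8 mm. On it an aluminium plate, 18 mm thick (top face 26 mm above the table), is screwed down over wide holes: it is square to the foot and does not move, but sits up to 10 mm off its nominal place in x and in y, anew each time. Origin: table level, below the centre of a section that would be home on the plate at nominal. Axes: see the bore.
- nominal_bore (a point): Mouth of the plate's vertical 13.5 mm bore if the plate were at nominal: top face of the plate, x = -22, y = 0 mm of the jig. Plate (nominal) spans x -72 to +52, y -60 to +42. Steel fences, 8 mm thick, 36 mm above the plate: back fence with inner face at x = +42, side fence at y = +32, on the plate and so off with it. No fence on the -x and -y sides: push from there, till you feel the fence.
- base_section: Bottom mould section, buff yellow dental stone, 84 (x) x 64 (y) x 14 mm, about 0.17 kg, loose on the plate. Origin: centre of the underside. Starts 5 to 32 mm short of the fences and up to 4 degrees skew. Home: its +x edge lies on the back fence and its +y edge on the side fence; its hole is then right over the plate's bore.
- middle_section: Middle mould section, white, same size and frame as the bottom one, loose on top of it (underside 40 mm above the table), with its own offset and skew.
- cap_section: Top mould section (cap), grey-green, same size and frame, brass ring round its hole, loose on the middle one (underside 54 mm, top face 68 mm above the table), with its own offset and skew.
- base_section_hole (a point): Upper mouth of the bottom section's vertical 13.5 mm through hole, at x = -22, y = 0, z = 14 mm of the section's frame.
- middle_section_hole (a point): The same for the middle section.
- cap_section_hole (a point): The same for the cap section: where the pin goes in.
- long_pin: Locating pin with red knob, steel, 75 g, upright in the rack. Shank 12 mm diameter, 58 mm long, its lowest 4 mm tapering to 10 mm; collar 23 mm diameter, 58 to 62 mm above the foot; knob 22 mm diameter, 62 to 86 mm above the foot, to grip. Origin: centre of the foot; z up the pin. Home, foot 10 mm above the table. The plunger in the bore stops it some 10 mm short of that: press it on, up to 12 N.
- short_pin: Shorter pin with a black knob (shank 46 mm), for another mould, in another hole of the rack: leave it there.
- pin_rack: Fixed wooden rack 180 (x) x 60 (y) x 42 mm, origin under its centre, with three 14.5 mm holes 37 mm deep at x = -60, 0, +60 mm. The pins stand in the outer holes, in either order, foot 5 mm above the table; the middle hole is empty.
- dropper_a: White dropper bottle, 25 mm diameter, 72 mm tall, on the bench; origin under its centre. Bystander.
- dropper_b: Another white dropper bottle, same size. Bystander.
- dropper_c: White dropper bottle with a red cap, same size. Bystander.
- amber_bottle: Small amber bottle, 34 mm diameter, 68 mm tall. Bystander.
- pigment_jar: Red jar with a white lid, 48 mm diameter, 52 mm tall. Bystander.
- spatula: White plastic mixing spatula 183 mm long, 22 mm wide, flat on the bench. Bystander.
- spare_half: Cream mould half with an ear shape in it, 85 x 70 x 22 mm, put aside at the back. Bystander.
Not all that is in view belongs to the job. What is shaped like the long_pin but blue or green is not meant.

How it is judged:
On the way, in this order (a step that is already met when the one before it is completed fails the run):
1. the three sections have been slid over and line up: holes within 2 mm of one another, edges square to the jig within 2.6 degrees (horizontal distance between base_section_hole and middle_section_hole below 0.002 m and horizontal distance between each of middle_section_hole, base_section_hole and cap_section_hole below 0.002 m and angle between the x axis of each of base_section, middle_section, cap_section and the x axis of jig, either way round below 0.045 rad and z of base_section in the frame of jig below 0.0275 m and z of middle_section in the frame of jig below 0.0415 m and z of cap_section in the frame of jig below 0.0555 m and distance of each of base_section, middle_section, cap_section from where it was at the start of the episode above 0.005 m), for 0.2 s.
2. the long pin has passed through all three sections and its foot is in the plate's bore (horizontal distance between long_pin and base_section_hole below 0.003 m and horizontal distance between long_pin and middle_section_hole below 0.003 m and horizontal distance between long_pin and cap_section_hole below 0.003 m and z of long_pin in the frame of jig below 0.0235 m and angle between long_pin's own z axis and vertical below 0.06 rad).
At the end, for the whole second after the job is handed in: The long pin stands upright through all three sections in the plate's bore, its collar within 1.8 mm of the cap's top face; the holes line up within 2 mm, the sections lie flat on one another and square to the jig within 2.6 degrees; all released and at rest (horizontal distance between long_pin and base_section_hole below 0.002 m and horizontal distance between each of long_pin, base_section_hole and middle_section_hole below 0.002 m and horizontal distance between each of long_pin, middle_section_hole, base_section_hole and cap_section_hole below 0.002 m and angle between the x axis of each of base_section, middle_section, cap_section and the x axis of jig, either way round below 0.045 rad and z of base_section in the frame of jig below 0.0275 m and z of middle_section in the frame of jig below 0.0415 m and z of cap_section in the frame of jig below 0.0555 m and z of long_pin in the frame of jig below 0.0118 m and angle between long_pin's own z axis and vertical below 0.04 rad and linear speed of each of base_section, middle_section, cap_section, long_pin below 0.01 m/s); the robot touches nothing.
It fails at once if the gripper presses on the sections with more than 20 N in all (contact force between any of base_section, middle_section, cap_section and the fingers above 0.5 N and contact force between the fingers and anything else above 20 N and contact force between the fingers and long_pin below 0.1 N).
It fails at once if the gripper presses on one section with more than 20 N (contact force between any of base_section, middle_section, cap_section and the fingers above 20 N).
It fails at once if the pin presses on a section with more than 25 N (contact force between any of base_section, middle_section, cap_section and long_pin above 25 N).
It fails at once if a bystander is moved by more than 30 mm (distance of any of dropper_a, dropper_b, dropper_c, amber_bottle, pigment_jar, spatula, spare_half, short_pin from where it was at the start of the episode above 0.03 m).
It also fails if it takes over 72 s, if anything falls off the work surface, if the arm or the gripper's body presses on something with over 40 N, if the wrist force passes 120 N, or if a joint passes its speed limit or range.

ROBOT

A 7-joint arm with a two-finger parallel gripper is mounted at the origin on the work surface. World frame = base frame: x ahead of the robot, y to its left, z up, the work surface at z = 0. Lengths are in m, angles in rad, forces in N, time in s.
With the tool pointing down it reaches from about 0.4 to 0.85 m from the base axis. Payload 4.5 kg.
Tool frame: the origin (TCP) lies where the fingers leave the gripper's body, on its centre line; the fingertips stand 64 mm ahead of it and the grasp point (between the pads) lies 45 mm ahead of it; z points along the fingers, y is the line along which they close (so a half turn about z gives the same grasp; the last joint's range is limited). The gripper opens to 88 mm and grips with 3 to 60 N. Pads are 18 mm wide; open, the fingers measure 123 mm over their backs; the gripper's body (75 mm by 187 mm) begins 45 mm behind the grasp point.
Start: joints at [-1.085, 0.689, -0.195, 1.565, 0.157, 0.902, -0.215], TCP at [0.273, 0.562, 0.303] pointing down, gripper open.
Joint ranges: [-3.01, 3.01], [-0.46, 2.08], [-1.47, 1.51], [0.13, 2.56], [-1, 4.14], [0.04, 2.09], [-2.66, 2.66]. Speed limits (rad/s): [2.57, 2.57, 3.14, 3.14, 3.14, 3.14, 3.14].

INTERFACE

Orientations are given as a unit quaternion [x, y, z, w].
In Python, from plant import r gives the robot as it stands.
- The arm moves only by the tool play_rows, never from a script. Its arguments are lists of equal length, an entry for each row: "translation": the shift along the tool's x, y, z in m, a list of three; "delta_rot": the turn, a rotation vector about the tool's x, y, z in degrees, a list of three; "grip": the opening, from -1 (shut) to 1 (fully open). In form: {"translation": [[x, y, z], ...], "delta_rot": [[rx, ry, rz], ...], "grip": [grip, ...]}. A call has 1 to 20 rows; each row shifts and turns the commanded pose from where the row before left it, along the tool's axes as they then stand; what a row does not reach is not made up. A row lasts 1/8 s, in which the tool goes at most 62.5 mm and 10.7 degrees, less where a joint would pass 70% of its speed; a pose out of reach is approached as far as the arm can. A call with a gripper value outside its range is refused whole. The fingers move at their own pace and stop on an object; "squeeze" is the grip in N (left out, the last holds). Time passes only in rows, so rows that do not move let the fingers close. It gives the time, the measured TCP pose, the force, the opening and the grip force at its end, in the units of the state.
- r.get_state(): the state, without advancing time (a new reading comes with each control period).
- r.snapshot(name): name is "side" or "top"; returns the picture (420x560x3 uint8, blue, green, red); there is no depth.
- r.get_calibration(name): a dict with "intrinsics" (3x3 intrinsics, pixels), "k1" (the pictures are not rectified: a ray, as slopes to the right and down, at radius r is drawn at 1 + k1 r^2 times it, then the intrinsics apply), "eye" and "rotation" of the camera in the world. Camera axes: x right, y up, looking along -z (the intrinsics and any distortion apply to the point x, -y, -z); pixel columns grow to the right and rows downward; lengths in m; the calibration is good to about 2 mm. A picture is of the moment at which its call begins. get_calibration takes no time and is no camera call.
- r.finish_job(): hands the job in; it is judged then, once.
Trained networks look in the newest picture that a camera, given by its name, has taken for a name from the list of things; names that differ only in an ending like _2 or _b are one class to them, and where a whole thing is asked for, a point or a joint stands for the part that bears it (a point fixed in the world has none). Each returns a list of dicts, best first, with "confidence" (0 to 1); they miss things now and then, are a little off and sometimes report something else, mostly with a low value. They report only what shows in the picture. A call takes as long as a camera call. They do not tell look-alikes from the thing itself.
- r.look_for(camera, target): "point" ([x, y, z] in m, in world coordinates, good to about 4 mm: the middle of the surface that is visible of it).
- r.silhouettes(camera, target): "pixels" (420x560 bool, what is visible of it).
The state is a dict: "clock": time; "q": joint angles; "qd": joint speeds; "joint_torque": joint torques, N m; "tool_pos": TCP position; "eef_rot": TCP orientation; "contact_force": force on the tool from outside, world axes, zero at the start; "moment": the same for the moment, N m; "opening": opening from 0.0 (shut) to 1.0 (fully open); "finger_force": force on a finger pad.
Only numpy, scipy, OpenCV 4.12 (cv2) and the standard library are available. Lean on these libraries where they do the work, as an engineer would, in place of code of your own. Each camera call takes 0.05 s, during which the arm holds its last target. There are 200 camera calls.

## Working session

There is one attempt and no reset: what is moved stays moved. The work goes in short steps, Python scripts to look and compute and a tool call to move; the robot and the scene stay as the last step left them, time stands still between calls to the robot, and variables do not carry over. Pictures are saved under pics/ and viewed, at most 10 in all, crops included, and the job is handed in when it is done.

Besides the shell and the picture viewer there is one more tool, called after "Emit:" as a command line: name --argument value ..., lists and objects as JSON in quotes. play_rows: Moves the arm, as the interface text tells. Its arguments: {"type":"object","properties":{"translation":{"type":"array","items":{"type":"array","items":{"type":"number"}}},"delta_rot":{"type":"array","items":{"type":"array","items":{"type":"number"}}},"grip":{"type":"array","items":{"type":"number"}},"squeeze":{"type":"number"}},"required":["translation","delta_rot","grip"]}

```bash
mkdir -p pics; ls
cat > h.py <<'E'
import numpy as np, cv2
from plant import r
def cal(n):
    c=r.get_calibration(n); return np.array(c["intrinsics"]),c["k1"],np.array(c["eye"]),np.array(c["rotation"])
def proj(n,P):
    K,k,e,R=cal(n); p=(np.atleast_2d(P)-e)@R; s=np.c_[p[:,0]/-p[:,2],-p[:,1]/-p[:,2]]
    s=s*(1+k*(s**2).sum(1,keepdims=True)); return s@K[:2,:2].T+K[:2,2]
def ray(n,uv):
    K,k,e,R=cal(n); d=(np.atleast_2d(uv)-K[:2,2])@np.linalg.inv(K[:2,:2]).T; s=d.copy()
    for _ in range(30): s=d/(1+k*(s**2).sum(1,keepdims=True))
    v=np.c_[s[:,0],-s[:,1],-np.ones(len(s))]@R.T; return e,v/np.linalg.norm(v,axis=1,keepdims=True)
def atz(n,uv,z):
    e,v=ray(n,uv); return e+v*((z-e[2])/v[:,2])[:,None]
def tri(n1,uv1,n2,uv2):
    e1,v1=ray(n1,uv1); e2,v2=ray(n2,uv2); v1=v1[0];v2=v2[0]
    A=np.c_[v1,-v2]; t=np.linalg.lstsq(A,e2-e1,rcond=None)[0]
    a=e1+t[0]*v1;b=e2+t[1]*v2; return (a+b)/2,np.linalg.norm(a-b)
E
python3 - <<'E'
from h import *
for n in("side","top"):
    cv2.imwrite(f"pics/{n}0.png",r.snapshot(n)); c=r.get_calibration(n);print(n,c)
    for t in("jig","base_section","middle_section","cap_section","cap_section_hole","long_pin","short_pin","pin_rack"):
        print(t,[(np.round(d["point"],3).tolist(),round(d["confidence"],2)) for d in r.look_for(n,t)][:3])
s=r.get_state();print(s)
E
```

```text
pics
side {'intrinsics': array([[406.22482369,   0.        , 277.92800995],
       [  0.        , 406.22482369, 210.87583089],
       [  0.        ,   0.        ,   1.        ]]), 'k1': 0.013022782553203825, 'eye': array([ 0.52509814, -0.48403813,  0.49574117]), 'rotation': array([ 0.42933201, -0.02950572, -0.05306965,  0.90110324])}
jig [([0.512, -0.236, 0.007], 0.75), ([0.468, 0.016, 0.003], 0.36), ([0.582, 0.197, 0.038], 0.19)]
base_section [([0.515, -0.226, 0.034], 0.67), ([0.518, -0.202, 0.068], 0.61)]
middle_section [([0.518, -0.226, 0.045], 0.71)]
cap_section [([0.517, -0.206, 0.066], 0.63)]
cap_section_hole [([0.515, -0.206, 0.068], 0.77), ([0.755, 0.066, 0.033], 0.33)]
long_pin [([0.524, 0.201, 0.077], 0.77), ([0.492, 0.31, 0.063], 0.6), ([0.488, 0.119, 0.068], 0.56)]
short_pin [([0.639, 0.213, 0.068], 0.65)]
pin_rack [([0.579, 0.198, 0.04], 0.9)]
top {'intrinsics': array([[453.95664757,   0.        , 282.88559911],
       [  0.        , 453.95664757, 209.59620772],
       [  0.        ,   0.        ,   1.        ]]), 'k1': -0.13941440705358366, 'eye': array([0.44062958, 0.0
[... 571 characters left out ...]
0327,  0.68904305, -0.19460787,  1.56529325,  0.15730271,
        0.90248876, -0.21508595]), 'qd': array([-9.41116812e-04,  6.48485457e-05, -3.57817326e-04, -1.19727003e-04,
        3.62290232e-04, -1.03038186e-03,  5.17781392e-04]), 'joint_torque': array([ 1.72520413e-04, -5.27493024e+01, -1.26720730e+00, -1.53744131e+01,
       -5.20033145e-02, -5.56921696e-04,  1.37870242e-05]), 'tool_pos': array([0.27284765, 0.56232764, 0.3027803 ]), 'eef_rot': array([2.23959086e-01, 9.74598544e-01, 7.52627608e-05, 9.20060246e-06]), 'contact_force': array([-0.46706128, -0.40854189,  0.77110317]), 'moment': array([-0.06241641, -0.0214808 ,  0.02104969]), 'finger_force': 0.0, 'opening': 0.9986058258768856}
```

```bash
sed -i 's/np.array(c\["rotation"\])/Rot.from_quat(c["rotation"]).as_matrix()/; 1a from scipy.spatial.transform import Rotation as Rot' h.py; python3 -c "
from h import *
print(proj('side',[[.512,-.206,.068],[.524,.201,.077]]),proj('top',[[.522,-.2,.065],[.522,.213,.092]]))"
```

```text
[[235.83832532 345.22297563]
 [233.17907574 157.85911889]] [[407.40293893 254.10330127]
 [207.76192202 251.24454932]]
```

View pics/side0.png

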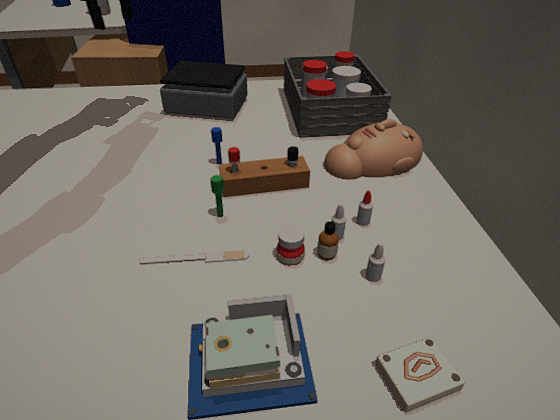

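View pics/top0.png

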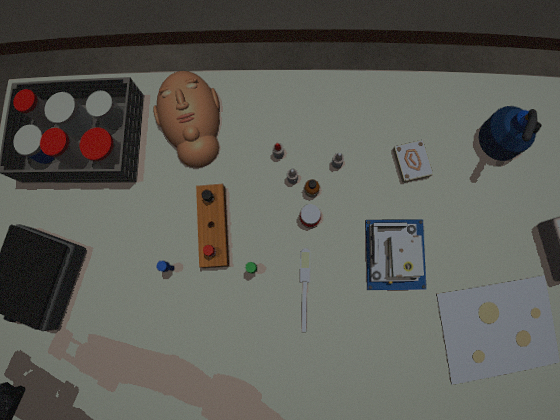

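Candidates for the long pin: red knob in the rack at side (234,157)/top (208,250). Look-alikes are the blue pin at side (217,135), the green pin at side (218,185), and the black short pin at side (292,155). The red one fits the description. I'll check it in one close crop.

Run:
```python
from h import *
s=cv2.imread("pics/side0.png");t=cv2.imread("pics/top0.png")
f=lambda i,y,x,h,w,W,H:cv2.resize(i[y:y+h,x:x+w],(W,H),interpolation=cv2.INTER_CUBIC)
a=f(s,290,180,120,140,700,600)
cv2.imwrite("pics/c1.png",a)
b=np.hstack([f(t,210,355,90,80,480,540),f(s,135,205,60,110//2,300,327) if 0 else np.vstack([f(s,135,205,70,60,300,350),np.zeros((190,300,3),np.uint8)])])
cv2.imwrite("pics/c2.png",b)
```

```text
(no output)
```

View pics/c1.png

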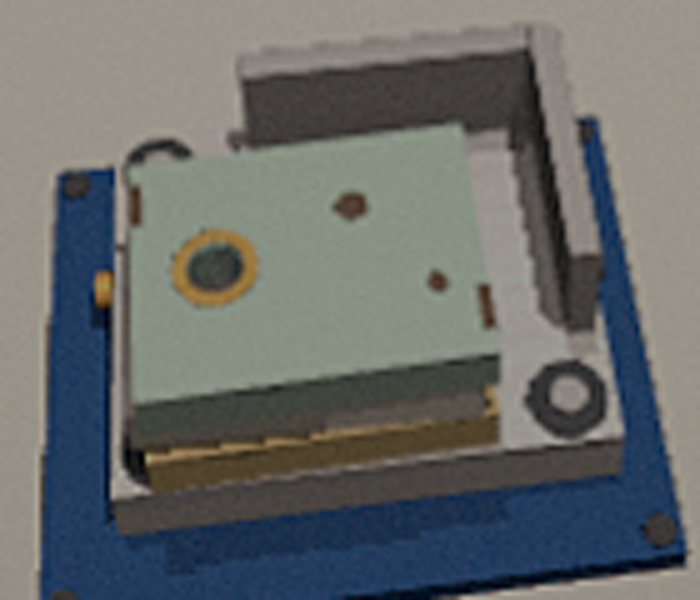

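View pics/c2.png

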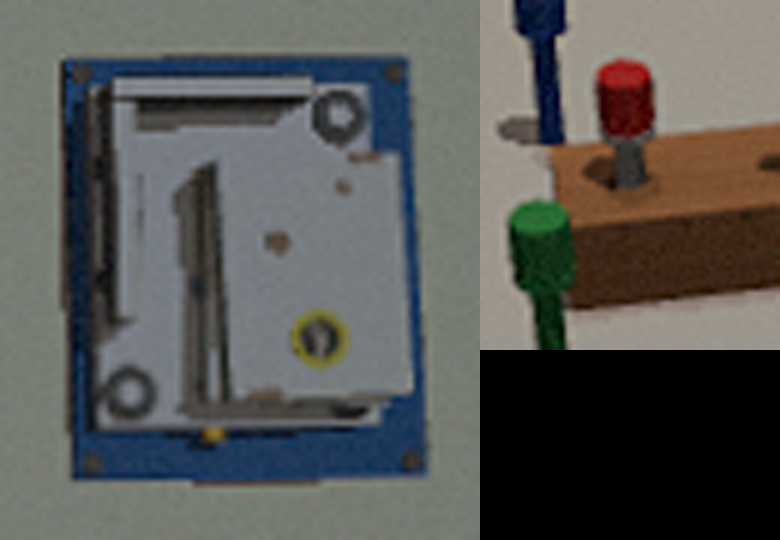

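Both crops confirm the picture. The red pin stands in the left rack hole (side ~235,155). The cap ring is at side ~(223,344), with the back fence at the right and the side fence at the far side. Next I'll measure the corners.

Run:
```python
from h import *
np.set_printoptions(precision=4,suppress=True)
S=lambda l:np.array(l)/5+[180,290]-.4
T=lambda l:np.array(l)/6+[355,210]-.4
capS=S([(135,405),(498,355),(465,125),(132,170)]);capT=T([(412,395),(398,155),(218,160),(228,402)])
for a,b in zip(capS,capT): print("cap tri",*tri("side",a,"top",b))
print("cap S",atz("side",capS,.068));print("cap T",atz("top",capT,.068))
print("ring",atz("side",S([(215,267)]),.068),atz("top",T([(320,339)]),.068), tri("side",S((215,267)),"top",T((320,339))))
print("foot T",atz("top",T([(72,480),(427,478),(408,58),(65,60)]),.008))
print("foot S", atz("side",S([(57,172),(592,118),(685,560)]),.008))
print("fence inner back S",atz("side",S([(530,48),(570,260)]),.062),"T",atz("top",T([(130,97),(312,97)]),.062))
print("fence inner side S",atz("side",S([(240,78),(530,48)]),.062),"T",atz("top",T([(130,97),(130,320)]),.062))
print("plate near S",atz("side",S([(113,500),(622,438)]),.026))
print("base near top edge S",atz("side",S([(150,458),(495,412)]),.040), "bottom",atz("side",S([(150,490),(498,443)]),.026))
print("mid near bottom edge S",atz("side",S([(130,450),(482,402)]),.040))
print("mid +y edge T",atz("top",T([(207,165),(205,408)]),.054),"base +y T",atz("top",T([(180,190),(185,412)]),.040))
# pins
for t in("long_pin","short_pin"):
  for n in("side","top"):
    im=r.snapshot(n)
    for d in r.silhouettes(n,t)[:4]:
      ys,xs=np.nonzero(d["pixels"]);print(t,n,round(d["confidence"],2),xs.min(),xs.max(),ys.min(),ys.max(),xs.mean(),ys.mean())
```

```text
cap tri [ 0.4777 -0.2323  0.0647] 0.00012143375955277442
cap tri [ 0.5611 -0.23    0.0652] 0.0005351815729707045
cap tri [ 0.5598 -0.166   0.0658] 0.0010469481152218705
cap tri [ 0.4756 -0.168   0.0634] 0.0006383159899539387
cap S [[ 0.4781 -0.2343  0.068 ]
 [ 0.5606 -0.2317  0.068 ]
 [ 0.5601 -0.1676  0.068 ]
 [ 0.4764 -0.1713  0.068 ]]
cap T [[ 0.4775 -0.2314  0.068 ]
 [ 0.561  -0.2293  0.068 ]
 [ 0.559  -0.1656  0.068 ]
 [ 0.4751 -0.1671  0.068 ]]
ring [[ 0.4965 -0.2012  0.068 ]] [[ 0.4968 -0.1997  0.068 ]] (array([ 0.4966, -0.2001,  0.0665]), np.float64(0.000539819765835623))
foot T [[ 0.4489 -0.1218  0.008 ]
 [ 0.4496 -0.2527  0.008 ]
 [ 0.6053 -0.2509  0.008 ]
 [ 0.6037 -0.1216  0.008 ]]
foot S [[ 0.4486 -0.1257  0.008 ]
 [ 0.602  -0.125   0.008 ]
 [ 0.6037 -0.2549  0.008 ]]
fence inner back S [[ 0.5806 -0.1404  0.062 ]
 [ 0.5815 -0.2053  0.062 ]] T [[ 0.5819 -0.1362  0.062 ]
 [ 0.5823 -0.2009  0.062 ]]
fence inner side S [[ 0.5035 -0.1414  0.062 ]
 [ 0.5806 -0.1404  0.062 ]] T [[ 0.5819 -0.1362  0.062 ]
 [ 0.5036 -0.1347  0.062 ]]
plate near S [[ 0.4687 -0.2334  0.026 ]
 [ 0.5914 -0.2323  0.026 ]]
base near top edge S [[ 0.4788 -0.2317  0.04  ]
 [ 0.5604 -0.2298  0.04  ]] bottom [[ 0.4774 -0.2319  0.026 ]
 [ 0.5612 -0.23    0.026 ]]
mid near bottom edge S [[ 0.4741 -0.2291  0.04  ]
 [ 0.5576 -0.2269  0.04  ]]
mid +y edge T [[ 0.5589 -0.1645  0.054 ]
 [ 0.4735 -0.1619  0.054 ]] base +y T [[ 0.5516 -0.1573  0.04  ]
 [ 0.4726 -0.1575  0.04  ]]
long_pin side 0.57 228 239 147 171 233.5414847161572 157.49781659388645
long_pin side 0.55 210 221 126 163 216.60638297872342 141.64893617021278
long_pin top 0.51 156 174 260 271 164.06802721088437 266.02721088435374
short_pin side 0.63 287 297 146 165 291.9234693877551 155.0408163265306
short_pin top 0.73 388 418 243 277 394.65413533834584 264.3609022556391
short_pin top 0.5 202 213 190 201 207.62857142857143 195.24761904761905
```

Emit:
play_rows --translation '[[0, 0, 0], [0, 0, 0], [0, 0, 0], [0, 0, 0], [0, 0, 0], [0, 0, 0], [0, 0, 0]]' --delta_rot '[[0, 0, 10], [0, 0, 10], [0, 0, 10], [0, 0, 10], [0, 0, 10], [0, 0, 10], [0, 0, 4.1]]' --grip '[-0.1, -0.1, -0.1, -0.1, -0.1, -0.1, -0.1]' --squeeze 15

```text
clock: 2.17
tool_pos: [0.2726, 0.5624, 0.3027]
eef_rot: [0.708, 0.706, 0.0, 0.0]
contact_force: [-0.0, -0.1, 0.9]
opening: 0.451
finger_force: 0.0
```

Emit:
play_rows --translation '[[-0.041, 0.021, 0], [-0.041, 0.021, 0], [-0.041, 0.021, 0], [-0.041, 0.021, 0], [-0.041, 0.021, 0], [-0.041, 0.021, 0], [-0.041, 0.021, 0], [-0.041, 0.021, 0], [-0.041, 0.021, 0], [-0.041, 0.021, 0], [-0.0415, 0.0035, 0], [-0.0415, 0.0035, 0], [-0.0415, 0.0035, 0], [-0.0415, 0.0035, 0], [-0.0415, 0.0035, 0], [-0.0415, 0.0035, 0], [-0.0415, 0.0035, 0], [-0.0415, 0.0035, 0], [-0.0415, 0.0035, 0], [-0.0415, 0.0035, 0]]' --delta_rot '[[0, 0, 0], [0, 0, 0], [0, 0, 0], [0, 0, 0], [0, 0, 0], [0, 0, 0], [0, 0, 0], [0, 0, 0], [0, 0, 0], [0, 0, 0], [0, 0, 0], [0, 0, 0], [0, 0, 0], [0, 0, 0], [0, 0, 0], [0, 0, 0], [0, 0, 0], [0, 0, 0], [0, 0, 0], [0, 0, 0]]' --grip '[-0.1, -0.1, -0.1, -0.1, -0.1, -0.1, -0.1, -0.1, -0.1, -0.1, -0.1, -0.1, -0.1, -0.1, -0.1, -0.1, -0.1, -0.1, -0.1, -0.1]'

```text
clock: 4.68
tool_pos: [0.5182, -0.2639, 0.3028]
eef_rot: [0.707, 0.707, 0.0, 0.0]
contact_force: [1.3, 0.4, 0.6]
opening: 0.452
finger_force: 0.0
```

Emit:
play_rows --translation '[[0, 0, 0.035], [0, 0, 0.035], [0, 0, 0.035], [0, 0, 0.035], [0, 0, 0.035], [0, 0, 0.0315], [0, 0, 0], [0.005, 0, 0], [0.005, 0, 0], [0.005, 0, 0], [0, 0, 0]]' --delta_rot '[[0, 0, 0], [0, 0, 0], [0, 0, 0], [0, 0, 0], [0, 0, 0], [0, 0, 0], [0, 0, 0], [0, 0, 0], [0, 0, 0], [0, 0, 0], [0, 0, 0]]' --grip '[-0.1, -0.1, -0.1, -0.1, -0.1, -0.1, -0.1, -0.1, -0.1, -0.1, -0.1]'

```text
clock: 6.05
tool_pos: [0.5184, -0.2468, 0.0968]
eef_rot: [0.707, 0.708, 0.0, 0.0]
contact_force: [-0.2, -1.1, 0.7]
opening: 0.449
finger_force: 0.0
```

Emit:
play_rows --translation '[[0.002, 0, 0], [0.002, 0, 0], [0.002, 0, 0], [0.002, 0, 0], [0.002, 0, 0], [0.002, 0, 0], [0.002, 0, 0], [0.002, 0, 0], [0, 0, 0]]' --delta_rot '[[0, 0, 0], [0, 0, 0], [0, 0, 0], [0, 0, 0], [0, 0, 0], [0, 0, 0], [0, 0, 0], [0, 0, 0], [0, 0, 0]]' --grip '[-0.1, -0.1, -0.1, -0.1, -0.1, -0.1, -0.1, -0.1, -0.1]'

```text
clock: 7.18
tool_pos: [0.5182, -0.2311, 0.0962]
eef_rot: [0.707, 0.707, 0.0, -0.0]
contact_force: [0.5, -0.4, -0.2]
opening: 0.451
finger_force: 0.4
```

Emit:
play_rows --translation '[[0.0015, 0, 0], [0.0015, 0, 0], [0.0015, 0, 0], [0.0015, 0, 0], [0.0015, 0, 0], [0.0015, 0, 0], [0.0015, 0, 0], [0.0015, 0, 0], [0, 0, 0]]' --delta_rot '[[0, 0, 0], [0, 0, 0], [0, 0, 0], [0, 0, 0], [0, 0, 0], [0, 0, 0], [0, 0, 0], [0, 0, 0], [0, 0, 0]]' --grip '[-0.1, -0.1, -0.1, -0.1, -0.1, -0.1, -0.1, -0.1, -0.1]'

```text
clock: 8.3
tool_pos: [0.5181, -0.2193, 0.0962]
eef_rot: [0.707, 0.707, 0.0, -0.0]
contact_force: [-0.2, -1.5, -0.8]
opening: 0.453
finger_force: 0.7
```

Emit:
play_rows --translation '[[0.001, 0, 0], [0.001, 0, 0], [0.001, 0, 0], [0, 0, 0]]' --delta_rot '[[0, 0, 0], [0, 0, 0], [0, 0, 0], [0, 0, 0]]' --grip '[-0.1, -0.1, -0.1, -0.1]'

```text
clock: 8.8
tool_pos: [0.5181, -0.2164, 0.0962]
eef_rot: [0.707, 0.707, 0.0, -0.0]
contact_force: [0.6, -2.4, -0.2]
opening: 0.45
finger_force: 0.9
```

Emit:
play_rows --translation '[[0.001, 0, 0], [0.001, 0, 0], [0, 0, 0]]' --delta_rot '[[0, 0, 0], [0, 0, 0], [0, 0, 0]]' --grip '[-0.1, -0.1, -0.1]'

```text
clock: 9.18
tool_pos: [0.5181, -0.2152, 0.0962]
eef_rot: [0.707, 0.707, -0.0, 0.0]
contact_force: [-0.1, -4.0, -1.0]
opening: 0.448
finger_force: 2.1
```

Emit:
play_rows --translation '[[0.0007, 0, 0], [0.0007, 0, 0], [0, 0, 0]]' --delta_rot '[[0, 0, 0], [0, 0, 0], [0, 0, 0]]' --grip '[-0.1, -0.1, -0.1]'

```text
clock: 9.55
tool_pos: [0.5187, -0.214, 0.0963]
eef_rot: [0.707, 0.707, 0.0, 0.001]
contact_force: [0.5, -4.8, -1.5]
opening: 0.45
finger_force: 2.5
```

Emit:
play_rows --translation '[[0.0007, 0, 0], [0.0007, 0, 0], [0, 0, 0]]' --delta_rot '[[0, 0, 0], [0, 0, 0], [0, 0, 0]]' --grip '[-0.1, -0.1, -0.1]'

```text
clock: 9.93
tool_pos: [0.5192, -0.213, 0.0964]
eef_rot: [0.707, 0.707, 0.0, 0.002]
contact_force: [1.9, -5.9, -2.8]
opening: 0.449
finger_force: 2.9
```

Emit:
play_rows --translation '[[0.0007, 0, 0], [0, 0, 0]]' --delta_rot '[[0, 0, 0], [0, 0, 0]]' --grip '[-0.1, -0.1]'

```text
clock: 10.18
tool_pos: [0.5192, -0.2128, 0.0965]
eef_rot: [0.708, 0.707, 0.0, 0.002]
contact_force: [2.1, -7.7, -2.2]
opening: 0.449
finger_force: 3.4
```

Emit:
play_rows --translation '[[0.0007, 0, 0], [0, 0, 0], [0, 0, 0]]' --delta_rot '[[0, 0, 0], [0, 0, 0], [0, 0, 0]]' --grip '[-0.1, -0.1, -0.1]'

```text
clock: 10.55
tool_pos: [0.5192, -0.2127, 0.0966]
eef_rot: [0.708, 0.707, -0.0, 0.002]
contact_force: [1.7, -8.6, -1.3]
opening: 0.449
finger_force: 4.0
```

Run:
```python
from h import *
s=r.snapshot("side");cv2.imwrite("pics/side1.png",s)
t=r.snapshot("top")
f=lambda i,y,x,h,w,k:cv2.resize(i[y:y+h,x:x+w],(w*k,h*k),interpolation=cv2.INTER_CUBIC)
cv2.imwrite("pics/c3.png",np.hstack([f(s,285,180,110,100+30,3),f(t,205,350,110,120,3)]))
print(r.get_state()["contact_force"],r.get_state()["tool_pos"])
```

```text
[ 2.21105574 -7.59186328 -3.04715301] [ 0.51919223 -0.21271453  0.09657004]
```

View pics/c3.png

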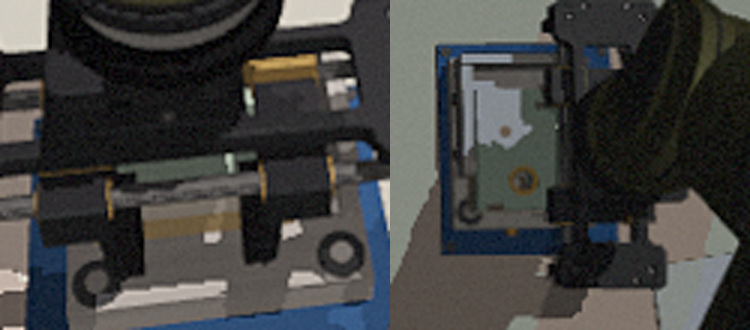

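The top view (pixels ~(475,150) in the crop) shows the cap's +y edge on the side fence. The force rise also says the fence is met. Next is the x push.

Emit:
play_rows --translation '[[-0.01, 0, 0], [-0.015, 0, 0], [0, 0, -0.03], [0, 0, -0.03], [0, 0, 0], [0, 0, 0], [0, 0, 0], [0, 0, 0], [0, 0, 0], [0, 0, 0], [0, 0, 0], [0, 0, 0], [0, 0, 0], [0, 0, 0]]' --delta_rot '[[0, 0, 0], [0, 0, 0], [0, 0, 0], [0, 0, 0], [0, 0, 10], [0, 0, 10], [0, 0, 10], [0, 0, 10], [0, 0, 10], [0, 0, 10], [0, 0, 10], [0, 0, 10], [0, 0, 10], [0, 0, 0]]' --grip '[-0.1, -0.1, -0.1, -0.1, -0.8, -0.8, -0.8, -0.8, -0.8, -0.8, -0.8, -0.8, -0.8, -0.8]'

```text
clock: 12.4
tool_pos: [0.5179, -0.2351, 0.1559]
eef_rot: [1.0, 0.001, -0.0, -0.0]
contact_force: [1.1, -0.6, -0.3]
opening: 0.1
finger_force: 0.0
```

Emit:
play_rows --translation '[[-0.034, -0.03, 0], [-0.034, -0.03, 0], [0, 0, 0], [0, 0, 0.03], [0, 0, 0.03], [0, 0, 0]]' --delta_rot '[[0, 0, 0], [0, 0, 0], [0, 0, 0], [0, 0, 0], [0, 0, 0], [0, 0, 0]]' --grip '[-0.8, -0.8, -0.8, -0.8, -0.8, -0.8]'

```text
clock: 13.15
tool_pos: [0.4501, -0.1758, 0.0949]
eef_rot: [1.0, 0.001, -0.001, -0.001]
contact_force: [0.7, -0.1, 0.2]
opening: 0.101
finger_force: 0.0
```

Emit:
play_rows --translation '[[0.004, 0, 0], [0.004, 0, 0], [0.002, 0, 0], [0.002, 0, 0], [0.002, 0, 0], [0.002, 0, 0], [0.002, 0, 0], [0.002, 0, 0], [0.002, 0, 0], [0.002, 0, 0], [0.002, 0, 0], [0.002, 0, 0], [0, 0, 0]]' --delta_rot '[[0, 0, 0], [0, 0, 0], [0, 0, 0], [0, 0, 0], [0, 0, 0], [0, 0, 0], [0, 0, 0], [0, 0, 0], [0, 0, 0], [0, 0, 0], [0, 0, 0], [0, 0, 0], [0, 0, 0]]' --grip '[-0.8, -0.8, -0.8, -0.8, -0.8, -0.8, -0.8, -0.8, -0.8, -0.8, -0.8, -0.8, -0.8]'

```text
clock: 14.78
tool_pos: [0.4787, -0.1754, 0.0961]
eef_rot: [1.0, 0.0, 0.0, 0.0]
contact_force: [-1.2, 0.0, -0.7]
opening: 0.097
finger_force: 0.8
```

Emit:
play_rows --translation '[[0.001, 0, 0], [0.001, 0, 0], [0.001, 0, 0], [0.001, 0, 0], [0, 0, 0]]' --delta_rot '[[0, 0, 0], [0, 0, 0], [0, 0, 0], [0, 0, 0], [0, 0, 0]]' --grip '[-0.8, -0.8, -0.8, -0.8, -0.8]'

```text
clock: 15.4
tool_pos: [0.4824, -0.1754, 0.0962]
eef_rot: [1.0, 0.0, 0.0, 0.0]
contact_force: [-2.3, -0.8, -1.4]
opening: 0.098
finger_force: 0.8
```

Emit:
play_rows --translation '[[0.001, 0, 0], [0.001, 0, 0], [0, 0, 0]]' --delta_rot '[[0, 0, 0], [0, 0, 0], [0, 0, 0]]' --grip '[-0.8, -0.8, -0.8]'

```text
clock: 15.78
tool_pos: [0.4843, -0.1754, 0.0962]
eef_rot: [1.0, 0.0, 0.0, -0.0]
contact_force: [-1.7, -0.9, -1.8]
opening: 0.101
finger_force: 0.9
```

Emit:
play_rows --translation '[[0.0007, 0, 0], [0.0007, 0, 0], [0, 0, 0]]' --delta_rot '[[0, 0, 0], [0, 0, 0], [0, 0, 0]]' --grip '[-0.8, -0.8, -0.8]'

```text
clock: 16.15
tool_pos: [0.4851, -0.1754, 0.0962]
eef_rot: [1.0, 0.0, -0.0, -0.0]
contact_force: [-3.3, 0.4, 1.0]
opening: 0.104
finger_force: 1.7
```

Emit:
play_rows --translation '[[0.0007, 0, 0], [0.0007, 0, 0], [0, 0, 0]]' --delta_rot '[[0, 0, 0], [0, 0, 0], [0, 0, 0]]' --grip '[-0.8, -0.8, -0.8]'

```text
clock: 16.52
tool_pos: [0.4865, -0.1754, 0.0962]
eef_rot: [1.0, 0.0, -0.0, -0.0]
contact_force: [-4.0, 0.5, 0.6]
opening: 0.104
finger_force: 2.2
```

Emit:
play_rows --translation '[[0.0007, 0, 0], [0.0007, 0, 0], [0, 0, 0]]' --delta_rot '[[0, 0, 0], [0, 0, 0], [0, 0, 0]]' --grip '[-0.8, -0.8, -0.8]'

```text
clock: 16.9
tool_pos: [0.4867, -0.1754, 0.0962]
eef_rot: [1.0, -0.0, -0.001, -0.0]
contact_force: [-6.0, -0.1, 2.8]
opening: 0.101
finger_force: 3.6
```

Emit:
play_rows --translation '[[0.0008, 0, 0], [0.0007, 0, 0], [0, 0, 0], [0, 0, 0]]' --delta_rot '[[0, 0, 0], [0, 0, 0], [0, 0, 0], [0, 0, 0]]' --grip '[-0.8, -0.8, -0.8, -0.8]'

```text
clock: 17.4
tool_pos: [0.4868, -0.1754, 0.0962]
eef_rot: [1.0, -0.0, -0.003, -0.001]
contact_force: [-8.8, -0.5, 4.7]
opening: 0.099
finger_force: 4.9
```

Emit:
play_rows --translation '[[-0.01, 0, 0], [-0.02, 0, 0], [0, 0, -0.04], [0, 0, -0.04], [-0.03, -0.05, -0.04], [0, -0.06, 0], [0, -0.06, 0], [0, 0, 0]]' --delta_rot '[[0, 0, 0], [0, 0, 0], [0, 0, 0], [0, 0, 0], [0, 0, 0], [0, 0, 0], [0, 0, 0], [0, 0, 0]]' --grip '[-0.8, -0.8, -0.8, -0.8, -0.8, -0.2, -0.2, -0.2]'

```text
clock: 18.4
tool_pos: [0.4344, -0.0051, 0.2115]
eef_rot: [1.0, 0.006, 0.001, -0.002]
contact_force: [-0.1, -1.0, -0.6]
opening: 0.394
finger_force: 0.0
```

Run:
```python
from h import *
s=r.snapshot("side");t=r.snapshot("top");cv2.imwrite("pics/side2.png",s);cv2.imwrite("pics/top2.png",t)
f=lambda i,y,x,h,w,k:cv2.resize(i[y:y+h,x:x+w],(w*k,h*k),interpolation=cv2.INTER_CUBIC)
a=f(s,290,180,120,140,3);b=f(t,210,355,90,80,4)
cv2.imwrite("pics/c4.png",np.hstack([a,b]))
for n,i in(("side",s),("top",t)):
    for d in r.silhouettes(n,"cap_section_hole")[:1]: print(n,d["confidence"])
    # ring: brass-coloured pixels
    h=cv2.cvtColor(i,cv2.COLOR_BGR2HSV); u,v=proj(n,[.5175,-.171,.068])[0]; 
    m=((h[...,0]>14)&(h[...,0]<32)&(h[...,1]>110)); ys,xs=np.nonzero(m); k=np.hypot(xs-u,ys-v)<14
    c=np.array([(xs[k].min()+xs[k].max())/2,(ys[k].min()+ys[k].max())/2]); print(n,(u,v),k.sum(),c,(xs[k].mean(),ys[k].mean()),atz(n,[c],.068))
    for tt in("long_pin",):
      for d in r.silhouettes(n,tt)[:4]:
        ys,xs=np.nonzero(d["pixels"]);print(tt,n,round(d["confidence"],2),xs.min(),xs.max(),ys.min(),ys.max(),xs.mean(),ys.mean())
```

```text
side 0.7
side (np.float64(239.10725083639528), np.float64(320.1304901587197)) 77 [239.  321.5] (np.float64(239.36363636363637), np.float64(321.7402597402597)) [[ 0.51727162 -0.17302465  0.068     ]]
long_pin side 0.88 209 223 175 216 216.92111959287533 191.4529262086514
long_pin side 0.79 227 239 147 172 233.39166666666668 157.72916666666666
long_pin side 0.78 210 221 127 163 216.49498327759198 141.79598662207357
top 0.82
top (np.float64(394.0084589212454), np.float64(256.1033375288181)) 33 [394. 256.] (np.float64(394.09090909090907), np.float64(255.96969696969697)) [[ 0.51771485 -0.17098746  0.068     ]]
long_pin top 0.59 304 319 179 196 311.1703056768559 187.85152838427948
long_pin top 0.58 287 297 169 183 291.9142857142857 175.71428571428572
```

View pics/c4.png

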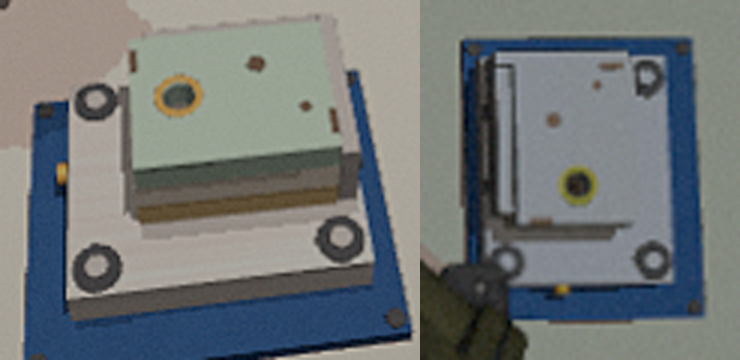

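All three sections are flush with each other and on both fences, with the ring at side (239,321) and top (394,256), about (0.5175, -0.172). Next I'll measure the red pin.

Run:
```python
from h import *
np.set_printoptions(precision=4,suppress=True)
C={}
for n,u0 in(("side",(234,157)),("top",(208,250))):
    i=cv2.imread(f"pics/{n}2.png");h=cv2.cvtColor(i,cv2.COLOR_BGR2HSV)
    m=((h[...,0]<8)|(h[...,0]>172))&(h[...,1]>130);ys,xs=np.nonzero(m);k=(abs(xs-u0[0])<14)&(abs(ys-u0[1])<14);xs,ys=xs[k],ys[k]
    C[n]=(xs.mean(),ys.mean());print(n,k.sum(),xs.min(),xs.max(),ys.min(),ys.max(),C[n])
print("tri",tri("side",C["side"],"top",C["top"]))
# model match: project knob cylinder (z .067-.091, r 11mm) centroid
from scipy.optimize import least_squares
def cen(n,x,y):
    a=np.linspace(0,2*np.pi,24,endpoint=False);P=np.array([[x+.011*np.cos(t),y+.011*np.sin(t),z] for z in(.067,.091) for t in a])
    hu=cv2.convexHull(proj(n,P).astype(np.float32)*16);M=cv2.moments(hu);return np.array([M["m10"],M["m01"]])/M["m00"]/16
for ns in(("side",),("top",),("side","top")):
    q=least_squares(lambda p:np.concatenate([cen(n,*p)-C[n] for n in ns]),[.52,.21],x_scale=.01,diff_step=1e-3);print(ns,q.x,q.fun)
s=r.get_state();print(s["q"],s["tool_pos"],s["clock"])
```

```text
side 140 229 239 147 162 (np.float64(233.7), np.float64(154.32857142857142))
top 104 203 214 245 255 (np.float64(208.31730769230768), np.float64(250.05769230769232))
tri (array([0.5257, 0.215 , 0.0765]), np.float64(0.00037072477863051766))
('side',) [0.5255 0.2107] [0. 0.]
('top',) [0.5256 0.2144] [-0. -0.]
('side', 'top') [0.5255 0.2135] [-0.0421 -0.7492  0.4155  0.0159]
[-0.3366  0.6738  0.4221  2.2311 -0.7624  0.3781 -0.8471] [ 0.4336 -0.0128  0.2117] 18.7
```

Emit:
play_rows --translation '[[0, 0, 0], [0, 0, 0], [0, 0, 0], [0, 0, 0], [0, 0, 0], [0, 0, 0], [0, 0, 0], [0, 0, 0], [0, 0, 0], [0.038, 0.015, 0], [0.038, 0.015, 0], [0.038, 0.015, 0], [0.038, 0.015, 0], [0.038, 0.015, 0], [0.038, 0.015, 0], [0, 0, 0], [0, 0, 0]]' --delta_rot '[[0, 0, -10], [0, 0, -10], [0, 0, -10], [0, 0, -10], [0, 0, -10], [0, 0, -10], [0, 0, -10], [0, 0, -10], [0, 0, -10], [0, 0, 0], [0, 0, 0], [0, 0, 0], [0, 0, 0], [0, 0, 0], [0, 0, 0], [0, 0, 0], [0, 0, 0]]' --grip '[0.2, 0.2, 0.2, 0.2, 0.2, 0.2, 0.2, 0.2, 0.2, 0.2, 0.2, 0.2, 0.2, 0.2, 0.2, 0.2, 0.2]'

```text
clock: 20.82
tool_pos: [0.5232, 0.2148, 0.2114]
eef_rot: [0.708, 0.706, -0.001, 0.0]
contact_force: [-0.1, 0.6, -0.3]
opening: 0.598
finger_force: 0.0
```

Emit:
play_rows --translation '[[-0.001, 0.0023, 0.025], [0, 0, 0.025], [0, 0, 0.02], [0, 0, 0.0085], [0, 0, 0], [0, 0, 0], [0, 0, 0], [0, 0, 0], [0, 0, 0]]' --delta_rot '[[0, 0, 0], [0, 0, 0], [0, 0, 0], [0, 0, 0], [0, 0, 0], [0, 0, 0], [0, 0, 0], [0, 0, 0], [0, 0, 0]]' --grip '[0.2, 0.2, 0.2, 0.2, 0.2, -0.8, -0.8, -0.8, -0.8]' --squeeze 20

```text
clock: 21.95
tool_pos: [0.5255, 0.2159, 0.1334]
eef_rot: [0.707, 0.707, 0.0, 0.0]
contact_force: [-0.3, 0.8, 2.7]
opening: 0.248
finger_force: 20.0
```

Emit:
play_rows --translation '[[0, 0, -0.01], [0, 0, -0.02], [0, 0, -0.025], [0, 0, -0.025], [0, 0, -0.015], [0, 0, 0]]' --delta_rot '[[0, 0, 0], [0, 0, 0], [0, 0, 0], [0, 0, 0], [0, 0, 0], [0, 0, 0]]' --grip '[-0.8, -0.8, -0.8, -0.8, -0.8, -0.8]' --squeeze 30

```text
clock: 22.7
tool_pos: [0.5259, 0.216, 0.2291]
eef_rot: [0.707, 0.707, 0.001, 0.0]
contact_force: [0.6, -0.4, -0.6]
opening: 0.232
finger_force: 30.0
```

Emit:
play_rows --translation '[[-0.02, -0.001, 0], [-0.03, -0.001, 0], [-0.04, -0.001, 0], [-0.04, -0.001, 0], [-0.04, -0.001, 0], [-0.04, -0.001, 0], [-0.04, -0.001, 0], [-0.04, -0.001, 0], [-0.04, 0, 0], [-0.03, 0, 0], [-0.02, 0, 0], [-0.0075, 0, 0], [0, 0, 0], [0, 0, 0]]' --delta_rot '[[0, 0, 0], [0, 0, 0], [0, 0, 0], [0, 0, 0], [0, 0, 0], [0, 0, 0], [0, 0, 0], [0, 0, 0], [0, 0, 0], [0, 0, 0], [0, 0, 0], [0, 0, 0], [0, 0, 0], [0, 0, 0]]' --grip '[-0.8, -0.8, -0.8, -0.8, -0.8, -0.8, -0.8, -0.8, -0.8, -0.8, -0.8, -0.8, -0.8, -0.8]'

```text
clock: 24.45
tool_pos: [0.5174, -0.1706, 0.2278]
eef_rot: [0.706, 0.708, 0.0, -0.001]
contact_force: [0.5, -0.4, -1.2]
opening: 0.241
finger_force: 30.0
```

Run:
```python
from h import *
s=r.snapshot("side");t=r.snapshot("top");cv2.imwrite("pics/side3.png",s)
f=lambda i,y,x,h,w,k:cv2.resize(i[y:y+h,x:x+w],(w*k,h*k),interpolation=cv2.INTER_CUBIC)
cv2.imwrite("pics/c5.png",np.hstack([f(s,250,190,100,100,5),f(t,210,355,100,50,5)]))
st=r.get_state();p=st["tool_pos"];print(p,st["eef_rot"],st["contact_force"],st["opening"])
print("expected foot px",proj("side",[p-[0,0,.128],p-[0,0,.07]]))
```

```text
[ 0.51759341 -0.1705583   0.22795484] [ 7.06384340e-01  7.07828373e-01  1.81718824e-04 -3.52776477e-04] [ 0.2449324   0.76720021 -0.70997144] 0.23819105056191267
expected foot px [[237.78553335 303.67839598]
 [234.96486878 270.73459965]]
```

View pics/c5.png

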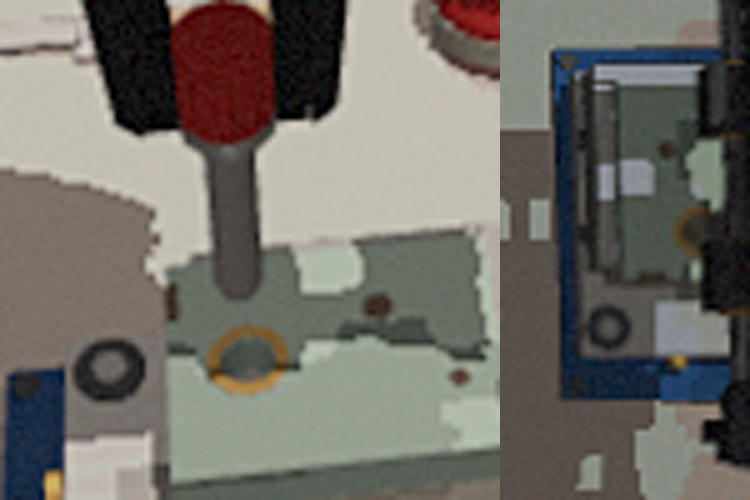

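Emit:
play_rows --translation '[[0, 0, 0.012], [0, 0, 0.01], [0, 0, 0.005], [0, 0, 0], [0, 0, 0]]' --delta_rot '[[0, 0, 0], [0, 0, 0], [0, 0, 0], [0, 0, 0], [0, 0, 0]]' --grip '[-0.8, -0.8, -0.8, -0.8, -0.8]'

```text
clock: 25.18
tool_pos: [0.5176, -0.1718, 0.2012]
eef_rot: [0.707, 0.707, 0.0, 0.0]
contact_force: [-0.3, -0.2, 0.0]
opening: 0.242
finger_force: 30.0
```

Run:
```python
from h import *
s=r.snapshot("side");cv2.imwrite("pics/side4.png",s)
f=lambda i,y,x,h,w,k:cv2.resize(i[y:y+h,x:x+w],(w*k,h*k),interpolation=cv2.INTER_CUBIC)
cv2.imwrite("pics/c6.png",f(s,280,210,60,60,10))
p=r.get_state()["tool_pos"];print(p)
a=np.linspace(0,2*np.pi,60)
for dy in(0,-.001,-.002,-.003):
    q=proj("side",[[p[0]+.005*np.cos(t),p[1]+dy+.005*np.sin(t),p[2]-.1284] for t in a]);print(dy,"foot rim bottom",q[:,1].max(),"cx",q[:,0].mean(), "crop",(q[:,1].max()-280+.5)*10,(q[:,0].mean()-210+.5)*10)
for y in(-.171,-.172,-.173):
    for R in(.00675,):
        q=proj("side",[[.5175+R*np.cos(t),y+R*np.sin(t),.068] for t in a]);print(y,R,(q.min(0)-[210,280]+.5)*10,(q.max(0)-[210,280]+.5)*10)
```

```text
[ 0.51770612 -0.17178429  0.20124932]
0 foot rim bottom 321.65359112200065 cx 239.16547567774248 crop 421.5359112200065 296.6547567774248
-0.001 foot rim bottom 322.3325043181962 cx 239.2032810563856 crop 428.32504318196186 297.03281056385606
-0.002 foot rim bottom 323.0135311671261 cx 239.24120002102023 crop 435.13531167126075 297.41200021020234
-0.003 foot rim bottom 323.69668170287895 cx 239.2792330923655 crop 441.9668170287895 297.792330923655
-0.171 0.00675 [241.99944426 361.57185   ] [349.99174431 452.00261848]
-0.172 0.00675 [242.2916266  368.10065688] [350.44827528 458.80875234]
-0.173 0.00675 [242.58467135 374.64926956] [350.90617731 465.63598799]
```

View pics/c6.png

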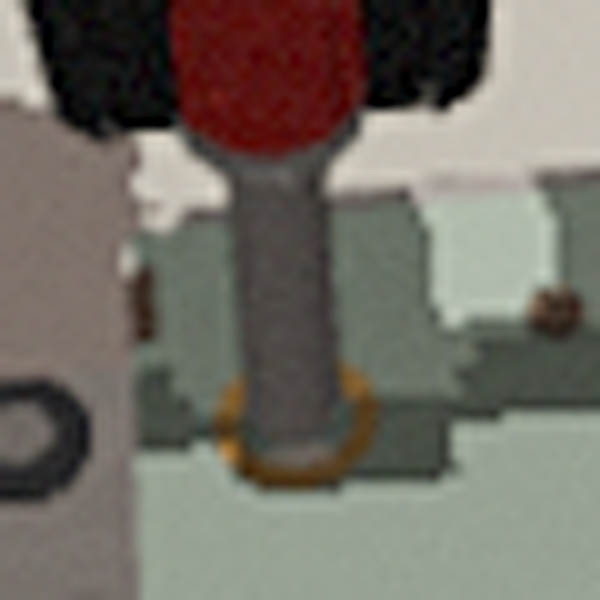

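Run:
```python
from h import *
s=cv2.imread("pics/side4.png")
for c in(237,238,239,240): print(c,[tuple(v) for v in s[318:330,c].tolist()])
for rw in(305,312,318,321): print(rw,s[rw,228:252].sum(1).tolist())
p=np.array([.5177,-.1718,.2012]);a=np.linspace(0,6.28,60)
print("axis", proj("side",[p-[0,0.002,z] for z in(.070,.09,.11,.1284)]))
```

```text
237 [(73, 76, 81), (70, 71, 75), (69, 71, 74), (72, 77, 80), (71, 75, 77), (60, 67, 71), (71, 75, 74), (81, 90, 93), (58, 75, 88), (24, 59, 84), (36, 55, 68), (122, 137, 125)]
238 [(71, 74, 79), (73, 75, 79), (71, 74, 80), (74, 77, 80), (72, 74, 80), (68, 70, 75), (75, 80, 81), (85, 95, 99), (69, 83, 96), (26, 59, 83), (34, 53, 73), (121, 136, 125)]
239 [(71, 73, 77), (73, 73, 80), (68, 71, 77), (72, 72, 79), (68, 71, 77), (66, 67, 71), (75, 81, 83), (89, 97, 105), (73, 87, 97), (32, 62, 85), (27, 54, 69), (118, 135, 124)]
240 [(71, 73, 78), (66, 71, 75), (66, 70, 72), (70, 72, 78), (69, 73, 78), (66, 67, 70), (74, 82, 87), (93, 99, 105), (74, 87, 97), (29, 58, 86), (28, 56, 74), (122, 135, 128)]
305 [315, 322, 321, 320, 291, 213, 196, 212, 226, 215, 215, 215, 223, 190, 154, 280, 330, 318, 305, 315, 321, 301, 317, 318]
312 [307, 319, 307, 311, 329, 277, 208, 213, 210, 222, 225, 210, 215, 204, 179, 226, 300, 321, 325, 323, 316, 318, 312, 321]
318 [330, 325, 321, 317, 306, 292, 226, 197, 208, 230, 224, 221, 222, 203, 188, 185, 237, 276, 284, 309, 338, 331, 325, 325]
321 [217, 252, 284, 261, 220, 232, 207, 211, 214, 229, 231, 223, 220, 206, 193, 222, 199, 185, 174, 196, 203, 211, 223, 221]
axis [[236.53144426 288.72215545]
 [237.48204766 299.83941612]
 [238.3836268  310.39348795]
 [239.17300417 319.64222188]]
```

Emit:
play_rows --translation '[[0.0011, 0.0002, 0], [0, 0, 0.002], [0, 0, 0.002], [0, 0, 0.001], [0, 0, 0.001], [0, 0, 0]]' --delta_rot '[[0, 0, 0], [0, 0, 0], [0, 0, 0], [0, 0, 0], [0, 0, 0], [0, 0, 0]]' --grip '[-0.8, -0.8, -0.8, -0.8, -0.8, -0.8]'

```text
clock: 25.98
tool_pos: [0.5177, -0.1706, 0.195]
eef_rot: [0.707, 0.707, 0.0, -0.0]
contact_force: [0.7, -0.1, -0.6]
opening: 0.24
finger_force: 30.0
```

Emit:
play_rows --translation '[[0, 0, 0.001], [0, 0, 0.001], [0, 0, 0.001], [0, 0, 0]]' --delta_rot '[[0, 0, 0], [0, 0, 0], [0, 0, 0], [0, 0, 0]]' --grip '[-0.8, -0.8, -0.8, -0.8]'

```text
clock: 26.48
tool_pos: [0.5177, -0.1706, 0.192]
eef_rot: [0.707, 0.707, 0.0, -0.0]
contact_force: [-0.7, 0.0, -1.1]
opening: 0.242
finger_force: 30.0
```

Emit:
play_rows --translation '[[0, 0, 0.001], [0, 0, 0.001], [0, 0, 0.001], [0, 0, 0.001], [0, 0, 0]]' --delta_rot '[[0, 0, 0], [0, 0, 0], [0, 0, 0], [0, 0, 0], [0, 0, 0]]' --grip '[-0.8, -0.8, -0.8, -0.8, -0.8]'

```text
clock: 27.1
tool_pos: [0.5177, -0.1705, 0.1879]
eef_rot: [0.707, 0.707, -0.0, -0.0]
contact_force: [0.0, 0.4, -1.2]
opening: 0.241
finger_force: 30.0
```

Emit:
play_rows --translation '[[0, 0, 0.001], [0, 0, 0.001], [0, 0, 0.001], [0, 0, 0.001], [0, 0, 0]]' --delta_rot '[[0, 0, 0], [0, 0, 0], [0, 0, 0], [0, 0, 0], [0, 0, 0]]' --grip '[-0.8, -0.8, -0.8, -0.8, -0.8]'

```text
clock: 27.72
tool_pos: [0.5177, -0.1706, 0.1839]
eef_rot: [0.707, 0.707, -0.0, -0.0]
contact_force: [0.8, 0.6, -0.9]
opening: 0.241
finger_force: 30.0
```

Emit:
play_rows --translation '[[0, 0, 0.0015], [0, 0, 0.0015], [0, 0, 0.0015], [0, 0, 0.0015], [0, 0, 0.0015], [0, 0, 0.0015], [0, 0, 0]]' --delta_rot '[[0, 0, 0], [0, 0, 0], [0, 0, 0], [0, 0, 0], [0, 0, 0], [0, 0, 0], [0, 0, 0]]' --grip '[-0.8, -0.8, -0.8, -0.8, -0.8, -0.8, -0.8]'

```text
clock: 28.6
tool_pos: [0.5177, -0.1705, 0.1748]
eef_rot: [0.707, 0.707, -0.0, -0.0]
contact_force: [-0.4, 1.0, -1.1]
opening: 0.241
finger_force: 30.0
```

Emit:
play_rows --translation '[[0, 0, 0.0015], [0, 0, 0.0015], [0, 0, 0.0015], [0, 0, 0.0015], [0, 0, 0.0015], [0, 0, 0.0015], [0, 0, 0]]' --delta_rot '[[0, 0, 0], [0, 0, 0], [0, 0, 0], [0, 0, 0], [0, 0, 0], [0, 0, 0], [0, 0, 0]]' --grip '[-0.8, -0.8, -0.8, -0.8, -0.8, -0.8, -0.8]'

```text
clock: 29.48
tool_pos: [0.5176, -0.1706, 0.1659]
eef_rot: [0.707, 0.707, -0.0, -0.0]
contact_force: [-0.4, 0.9, -1.1]
opening: 0.237
finger_force: 30.0
```

Emit:
play_rows --translation '[[0, 0, 0.0015], [0, 0, 0.0015], [0, 0, 0.0015], [0, 0, 0.0015], [0, 0, 0.0015], [0, 0, 0]]' --delta_rot '[[0, 0, 0], [0, 0, 0], [0, 0, 0], [0, 0, 0], [0, 0, 0], [0, 0, 0]]' --grip '[-0.8, -0.8, -0.8, -0.8, -0.8, -0.8]'

```text
clock: 30.22
tool_pos: [0.5177, -0.1706, 0.1583]
eef_rot: [0.707, 0.707, -0.0, -0.0]
contact_force: [0.1, 1.5, -1.6]
opening: 0.243
finger_force: 30.0
```

Emit:
play_rows --translation '[[0, 0, 0.001], [0, 0, 0.001], [0, 0, 0.001], [0, 0, 0.001], [0, 0, 0]]' --delta_rot '[[0, 0, 0], [0, 0, 0], [0, 0, 0], [0, 0, 0], [0, 0, 0]]' --grip '[-0.8, -0.8, -0.8, -0.8, -0.8]'

```text
clock: 30.85
tool_pos: [0.5177, -0.1705, 0.1544]
eef_rot: [0.707, 0.707, 0.0, -0.0]
contact_force: [0.6, 1.6, -0.6]
opening: 0.239
finger_force: 30.0
```

Emit:
play_rows --translation '[[0, 0, 0.001], [0, 0, 0.001], [0, 0, 0]]' --delta_rot '[[0, 0, 0], [0, 0, 0], [0, 0, 0]]' --grip '[-0.8, -0.8, -0.8]'

```text
clock: 31.22
tool_pos: [0.5177, -0.1706, 0.1524]
eef_rot: [0.707, 0.707, -0.0, -0.0]
contact_force: [-1.0, 2.4, 0.1]
opening: 0.239
finger_force: 30.0
```

Emit:
play_rows --translation '[[0.0005, 0, 0.001], [0, 0, 0.001], [0, 0, 0]]' --delta_rot '[[0, 0, 0], [0, 0, 0], [0, 0, 0]]' --grip '[-0.8, -0.8, -0.8]'

```text
clock: 31.6
tool_pos: [0.5178, -0.1702, 0.1505]
eef_rot: [0.707, 0.707, 0.0, 0.0]
contact_force: [-0.3, 1.0, -0.5]
opening: 0.24
finger_force: 30.0
```

Emit:
play_rows --translation '[[0, 0, 0.001], [0, 0, 0.001], [0, 0, 0]]' --delta_rot '[[0, 0, 0], [0, 0, 0], [0, 0, 0]]' --grip '[-0.8, -0.8, -0.8]'

```text
clock: 31.98
tool_pos: [0.5179, -0.17, 0.1485]
eef_rot: [0.707, 0.707, 0.0, 0.0]
contact_force: [-0.1, 1.7, 0.9]
opening: 0.238
finger_force: 30.0
```

Emit:
play_rows --translation '[[0.0002, 0, 0.001], [0, 0, 0.001], [0, 0, 0]]' --delta_rot '[[0, 0, 0], [0, 0, 0], [0, 0, 0]]' --grip '[-0.8, -0.8, -0.8]'

```text
clock: 32.35
tool_pos: [0.5179, -0.1699, 0.1464]
eef_rot: [0.707, 0.707, 0.0, 0.0]
contact_force: [0.2, 1.8, 0.4]
opening: 0.238
finger_force: 30.0
```

Emit:
play_rows --translation '[[0, 0, 0.001], [0, 0, 0.001], [0, 0, 0]]' --delta_rot '[[0, 0, 0], [0, 0, 0], [0, 0, 0]]' --grip '[-0.8, -0.8, -0.8]'

```text
clock: 32.72
tool_pos: [0.5178, -0.1699, 0.1444]
eef_rot: [0.707, 0.707, 0.0, 0.0]
contact_force: [0.6, 1.5, 0.4]
opening: 0.237
finger_force: 30.0
```

Emit:
play_rows --translation '[[0, 0, 0.001], [0, 0, 0.001], [0, 0, 0]]' --delta_rot '[[0, 0, 0], [0, 0, 0], [0, 0, 0]]' --grip '[-0.8, -0.8, -0.8]'

```text
clock: 33.1
tool_pos: [0.5178, -0.1699, 0.1424]
eef_rot: [0.707, 0.707, 0.0, 0.0]
contact_force: [0.4, 1.0, 0.9]
opening: 0.236
finger_force: 30.0
```

Emit:
play_rows --translation '[[0, 0, 0.001], [0, 0, 0.001], [0, 0, 0]]' --delta_rot '[[0, 0, 0], [0, 0, 0], [0, 0, 0]]' --grip '[-0.8, -0.8, -0.8]'

```text
clock: 33.48
tool_pos: [0.5178, -0.1699, 0.1404]
eef_rot: [0.707, 0.707, 0.0, -0.0]
contact_force: [0.5, 2.2, 0.5]
opening: 0.24
finger_force: 30.0
```

Run:
```python
from h import *
s=r.snapshot("side")
cv2.imwrite("pics/c7.png",cv2.resize(s[270:350,195:295],(800,640),interpolation=cv2.INTER_CUBIC)[:600])
p=r.get_state()["tool_pos"]
for z in(.068,.072,.076,.096,.1): print(z,(proj("side",[[p[0],p[1]-.0013,z]])-[195,270]+.5)*8)
```

```text
0.068 [[358.82710572 405.75106913]]
0.072 [[357.49987336 390.13403549]]
0.076 [[356.1592914  374.36266549]]
0.096 [[349.24881297 293.10758034]]
0.1 [[347.82367631 276.35958239]]
```

View pics/c7.png

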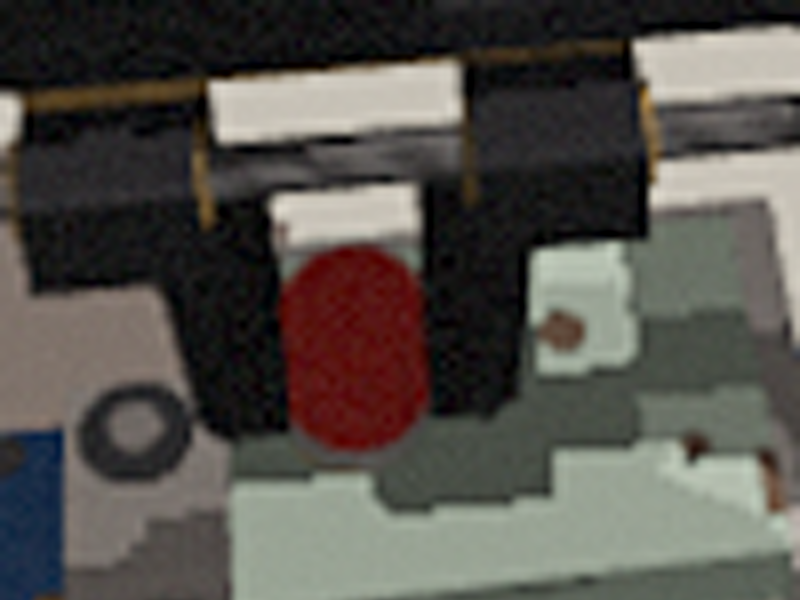

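The red knob (crop ~(355,350)) now sits right over the ring, with the collar nearly on the cap. I'll press on gently.

Emit:
play_rows --translation '[[0, 0, 0.0007], [0, 0, 0.0007], [0, 0, 0]]' --delta_rot '[[0, 0, 0], [0, 0, 0], [0, 0, 0]]' --grip '[-0.8, -0.8, -0.8]'

```text
clock: 33.9
tool_pos: [0.5178, -0.1699, 0.1391]
eef_rot: [0.707, 0.707, 0.0, -0.0]
contact_force: [1.5, 2.1, 0.7]
opening: 0.237
finger_force: 30.0
```

Emit:
play_rows --translation '[[0, 0, 0.0007], [0, 0, 0.0007], [0, 0, 0]]' --delta_rot '[[0, 0, 0], [0, 0, 0], [0, 0, 0]]' --grip '[-0.8, -0.8, -0.8]'

```text
clock: 34.28
tool_pos: [0.5178, -0.1699, 0.1384]
eef_rot: [0.707, 0.707, 0.0, 0.0]
contact_force: [0.2, 2.3, 8.0]
opening: 0.235
finger_force: 30.0
```

Emit:
play_rows --translation '[[0, 0, 0.0003], [0, 0, 0]]' --delta_rot '[[0, 0, 0], [0, 0, 0]]' --grip '[-0.8, -0.8]'

```text
clock: 34.52
tool_pos: [0.5177, -0.1699, 0.1383]
eef_rot: [0.707, 0.707, 0.0, 0.0]
contact_force: [-1.7, 3.5, 10.5]
opening: 0.239
finger_force: 30.0
```

Emit:
play_rows --translation '[[0, 0, -0.0006], [0, 0, 0], [0, 0, 0], [0, 0, 0], [0, 0, 0]]' --delta_rot '[[0, 0, 0], [0, 0, 0], [0, 0, 0], [0, 0, 0], [0, 0, 0]]' --grip '[-0.8, -0.8, 0, 0, 0]'

```text
clock: 35.15
tool_pos: [0.5174, -0.1703, 0.1378]
eef_rot: [0.707, 0.707, -0.0, -0.0]
contact_force: [-0.4, 0.0, -0.8]
opening: 0.497
finger_force: 0.0
```

Emit:
play_rows --translation '[[0, 0, -0.01], [0, 0, -0.02], [0, 0, -0.03], [0, 0, -0.03], [0.04, -0.02, -0.03], [0.05, -0.02, 0], [0.05, -0.02, 0], [0, 0, 0]]' --delta_rot '[[0, 0, 0], [0, 0, 0], [0, 0, 0], [0, 0, 0], [0, 0, 0], [0, 0, 0], [0, 0, 0], [0, 0, 0]]' --grip '[0, 0, 0, 0, 0, 0, 0, 0]'

```text
clock: 36.15
tool_pos: [0.4561, -0.0258, 0.2586]
eef_rot: [0.704, 0.71, 0.0, -0.001]
contact_force: [0.9, -0.2, -0.3]
opening: 0.502
finger_force: 0.0
```

Run:
```python
from h import *
s=r.snapshot("side");t=r.snapshot("top")
f=lambda i,y,x,h,w,k:cv2.resize(i[y:y+h,x:x+w],(w*k,h*k),interpolation=cv2.INTER_CUBIC)
cv2.imwrite("pics/c8.png",np.hstack([f(s,270,190,120,110,4),f(t,210,355,120,80,4)]))
h=cv2.cvtColor(s,cv2.COLOR_BGR2HSV);m=((h[...,0]<8)|(h[...,0]>172))&(h[...,1]>130);ys,xs=np.nonzero(m);k=(abs(xs-239)<15)&(abs(ys-310)<25)
print("knob px",xs[k].min(),xs[k].max(),ys[k].min(),ys[k].max())
a=np.linspace(0,6.28,60)
for z in(.010,.0118,.015,.020):
    q=proj("side",[[.5175+.011*np.cos(u),-.173+.011*np.sin(u),z+d] for u in a for d in(.062,.086)]);print(z,q.min(0),q.max(0))
```

```text
knob px 230 247 302 326
0.01 [228.81459512 300.08866999] [247.86964637 327.06072527]
0.0118 [228.71279006 299.14908878] [247.81363194 326.17785743]
0.015 [228.5306226  297.46821009] [247.71342204 324.59841661]
0.02 [228.24292019 294.81455393] [247.55521236 322.10485089]
```

View pics/c8.png

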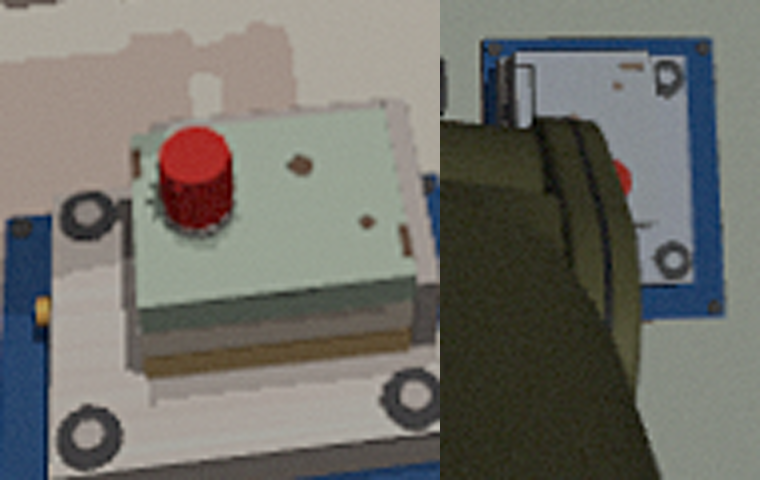

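The knob spans rows 302–326 in the side view, which matches a foot height of 10 mm. The collar is flush on the cap, the sections are flush, and the gripper is clear. Handing in.

```bash
python3 -c "
from plant import r
print(r.finish_job())"
```

```text
the job is handed in; nothing more can be done
None
```

The job is handed in, with no verdict returned: the three sections are home against both fences, and the long red pin is through all three with its collar on the cap and released, though I never felt the plunger click. The highest force I read was about 10.5 N, and the arm finished clear at about 36 s.

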